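# Rock a pendulum angle gauge on a stud until its pointer settles in the index fork

## Robot

A 6-joint arm with a two-finger parallel gripper is mounted at the origin on a cart in front of the work surface, level with it; the furniture and walls round the work are solid. World frame = base frame: x ahead of the robot, y to its left, z up, the work surface at z = 0. Lengths are in mm, angles in rad, forces in N, time in s.
With the tool pointing down it reaches from about 300 to 775 mm from the base axis. Payload 14.6 kg.
Tool frame: the origin (TCP) lies midway between the tips of the shut fingers; the grasp point (between the pads) lies 19 mm behind it (manip.grip_point_offset is the distance from the TCP to the grasp point, in mm); x points along the fingers, z is the direction in which the jaws open and shut, and the axes are right-handed (so a half turn about x gives the same grasp; the last joint's range is limited). The gripper opens to 94 mm and grips with 3 to 60 N. Pads are 16 mm wide; open, the fingers measure 119 mm over their backs; the gripper's body (75 mm by 177 mm) begins 78 mm behind the grasp point.
Start: joints at [1.273, 0.3, 1.521, -0, 1.321, -0.067], TCP at [125.814, 535.406, 169.846] pointing down, gripper open.
Joint ranges: [-3.03, 3.03], [-0.79, 2.21], [0.23, 2.52], [-1.04, 4.18], [0, 3.07], [-2.55, 2.55]. Speed limits (rad/s): [2.22, 2.22, 2.57, 3.14, 3.14, 3.14].

## Interface

Orientations are given as [roll, pitch, yaw] about the fixed x, y, z axes, in that order (R = Rz(yaw) Ry(pitch) Rx(roll)).
In Python, from cell import manip, camera, calibration, order gives the robot as it stands.
- The arm moves only by the tool jog_arm, never from a script. Its arguments are lists of equal length, an entry for each row: "turn": the turn, a rotation vector about the tool's x, y, z in degrees, a list of three; "dp": the shift along the tool's x, y, z in cm, a list of three; "gripper": the closure, from 0 (fully open) to 1 (shut). In form: {"turn": [[ax, ay, az], ...], "dp": [[tx, ty, tz], ...], "gripper": [gripper, ...]}. A call has 1 to 8 rows; each row shifts and turns the pose as measured when the row begins, along the tool's axes as they then stand; what a row does not reach is not made up. A row lasts 1/8 s, in which the tool goes at most 62.5 mm and 10.7 degrees, less where a joint would pass 70% of its speed; a pose out of reach is approached as far as the arm can. A call is refused whole if a number of a shift passes 6.25 or a number of a turn 10.7, either way. A call with a gripper value outside its range is refused whole. The fingers move at their own pace and stop on an object; "grip_force" is the grip in N (left out, the last holds). Time passes only in rows, so rows that do not move let the fingers close. It gives the time, the measured TCP pose, the force and the opening at its end, in the units of the state.
- manip.read_state(): the state, without advancing time (a new reading comes with each control period).
- camera(name): name is "scene" or "top" or "wrist"; returns (picture, depth): 420x560x3 uint8, red, green, blue; 420x560 float32, mm along the optical axis (not along the pixel's ray), 0 where there is no reading.
- calibration(name): a dict with "K" (3x3 intrinsics, pixels), "world_from_camera" (4x4, takes a point from camera to world coordinates). Camera axes: x right, y down, z forward; pixel columns grow to the right and rows downward; lengths in mm; the calibration is good to about 2 mm. A picture is of the moment at which its call begins: read the wrist's pose just before it. calibration takes no time and is no camera call; for the wrist camera it gives the pose at the moment of the call.
- order.sign_off(): hands the job in, once; it reports no verdict.
The state is a dict: "clock": time; "joints": joint angles; "qd": joint speeds; "effort": joint torques, N m; "eef_pos": TCP position; "eef_rot": TCP orientation; "wrist_force": force on the tool from outside, world axes, zero at the start; "moment": the same for the moment, N m; "finger_gap": finger opening in mm.
Only numpy, scipy, OpenCV 4.12 (cv2) and the standard library are available. Lean on these libraries where they do the work, as an engineer would, in place of code of your own. Each camera call takes 0.05 s, during which the arm holds its last target.

## Task

Pick up the pendulum angle gauge by the tab on its top and set the middle of its foot on the rounded crown of the taller of the two studs on the wooden block, with the gauge's long side in line with the block's. Rock the gauge there until its swinging pointer settles in the gap of the U-shaped index fork, and finish while holding it still like that: do not let go, and keep the foot lightly pressed on the tall stud alone. Leave the other things on the bench where they are.

Things in the scene. Friction and masses are not known exactly. Their poses are not given: they have to be found in the camera images.
- gauge: Loose pendulum angle gauge, 0.24 to 0.46 kg, upright. Origin: centre of foot underside; z up, y along the foot; dial faces its -x. Foot 40 (x) x 120 (y) x 14 mm, aluminium; white dial plate in grey rim, 110 mm wide, x from -14 to 8 mm, up to z = 113 mm; on top a grey grip tab 16 mm thick (x), 40 mm wide (y), z = 112 to 158 mm. Grip the tab with the fingers closing along x.
- grip_tab (a point): Point at which to grasp the grip tab, 139 mm above the foot's underside, at x = -2 mm of the gauge
- foot_mid (a point): Centre of the foot's underside
- pointer (a joint): Angle of the free pendulum pointer against the gauge, rad, about the gauge's +x axis, pivot 98 mm above the foot's underside; 0 = towards the foot's middle, positive = tip towards the gauge's +y. It hangs plumb, so it reads minus the gauge's turn about its own x; swings at about 2 Hz, settles in about 2 s.
- pointer_tip (a point): Tip of the thin black pointer (3 mm wide), 68 mm from the pivot
- fork (a joint): Angle of the index fork on the dial, same pivot, axis and sign as the pointer: the pointer is on the mark when both read the same. It is set somewhere between 0.12 and 0.32 and stays where it is set.
- fork_gap (a point): Middle of the fork's gap, 68 mm from the pivot. The fork is a small dark U open towards the pivot; its gap is 11 mm wide.
- stud_block: Wooden block 80 (x) x 180 (y) x 30 (z) mm fixed to the bench, origin at the centre of its underside, y along its length. Two aluminium studs stand on it, one 45 mm to either side of the middle along y; which is on which side changes.
- tall_stud: The taller stud, fixed: 24 mm wide along the block, 56 mm across it, 36 mm high above the block's top, with a half-round crown of 12 mm radius whose axis runs across the block (along x). Origin at the centre of its underside, on the block's top.
- tall_stud_crown (a point): Top of the tall stud's crown, 66 mm above the bench
- low_stud: The lower stud, same shape but 18 mm high above the block's top, crown 48 mm above the bench; nothing is to rest on it.
- screwdriver_1: Bystander: screwdriver, to be left alone
- spatula_1: Bystander: spatula, to be left alone
- tweezers_1: Bystander: tweezers, to be left alone
- powder_jar_1: Bystander: white jar, to be left alone
- cell_1: Bystander: small lidded sample cell, to be left alone

How it is judged:
By the outcome, as a careful person would: the job done as asked, in the order asked, and still so for the second after the job is handed in, while the arm keeps its last pose, push and grip.
It also fails if it takes over 48 s, if anything falls off the work surface, if the arm or the gripper's body presses on something with over 40 N, if the wrist force passes 120 N, or if a joint passes its speed limit or range.

## Working session

There is one attempt and no reset: what is moved stays moved. The work goes in short steps, Python scripts to look and compute and a tool call to move; the robot and the scene stay as the last step left them, time stands still between calls to the robot, and variables do not carry over. Pictures are saved under pics/ and viewed, and the job is handed in when it is done.

Besides the shell and the picture viewer there is one more tool, called after ">>>" in YAML: its name, and indented under it one key for each argument. jog_arm: Moves the arm, as the interface text tells. Its arguments: {"type":"object","properties":{"turn":{"type":"array","items":{"type":"array","items":{"type":"number"}}},"dp":{"type":"array","items":{"type":"array","items":{"type":"number"}}},"gripper":{"type":"array","items":{"type":"number"}},"grip_force":{"type":"number"}},"required":["turn","dp","gripper"]}

```bash
ls; mkdir -p pics; python3 - <<'E'
from cell import manip,camera,calibration
import cv2,numpy as np
for n in("scene","top","wrist"):
    c=calibration(n);p,d=camera(n)
    np.savez(f"/tmp/{n}.npz",p=p,d=d,K=c["K"],T=c["world_from_camera"])
    cv2.imwrite(f"pics/{n}0.png",p[:,:,::-1])
    print(n,np.round(c["K"],1).tolist(),np.round(c["world_from_camera"],3).tolist())
print(manip.read_state())
E
```

```text
pics
scene [[421.2, 0.0, 280.2], [0.0, 421.2, 208.1], [0.0, 0.0, 1.0]] [[0.872, -0.207, 0.444, 139.832], [-0.49, -0.388, 0.781, -686.422], [0.011, -0.898, -0.44, 530.419], [0.0, 0.0, 0.0, 1.0]]
top [[450.6, 0.0, 281.6], [0.0, 450.6, 209.4], [0.0, 0.0, 1.0]] [[0.001, -0.999, 0.032, 497.473], [-1.0, -0.001, 0.001, 20.979], [-0.001, -0.032, -0.999, 1164.994], [0.0, 0.0, 0.0, 1.0]]
wrist [[314.9, 0.0, 278.5], [0.0, 314.9, 210.0], [0.0, 0.0, 1.0]] [[0.229, 0.941, 0.25, 53.18], [0.973, -0.221, -0.06, 552.375], [-0.001, 0.257, -0.966, 382.742], [0.0, 0.0, 0.0, 1.0]]
{'clock': 0.15, 'joints': array([ 1.27347424e+00,  3.00301040e-01,  1.52140205e+00, -2.97520822e-05,
        1.32067890e+00, -6.65854171e-02]), 'qd': array([ 0.00060247, -0.00329746, -0.002625  ,  0.0014334 , -0.00146262,
        0.00053588]), 'effort': array([ 1.58135561e-03, -5.31962085e+01, -3.52822280e+01,  7.09116901e-02,
        2.35595356e-02, -5.83195197e-05]), 'eef_pos': array([125.72467269, 535.22376783, 169.45536503]), 'eef_rot': array([ 3.11150347,  1.57000647, -1.8316148 ]), 'wrist_force': array([-0.1788677 ,  0.85081923,  0.08630374]), 'moment': array([ 0.05278138,  0.01880119, -0.09362129]), 'finger_gap': 93.97188742930663}
```

View pics/scene0.png

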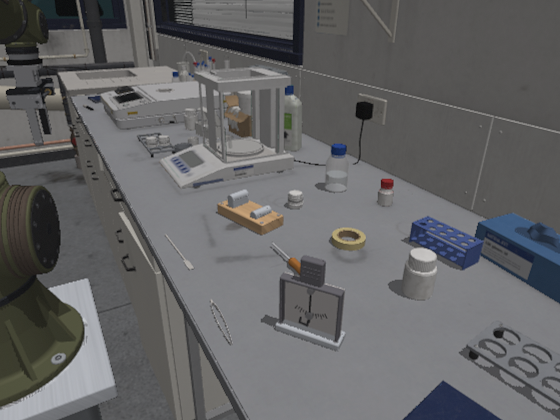

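View pics/top0.png

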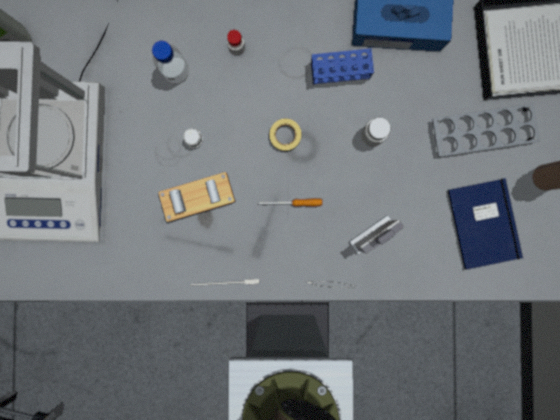

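View pics/wrist0.png

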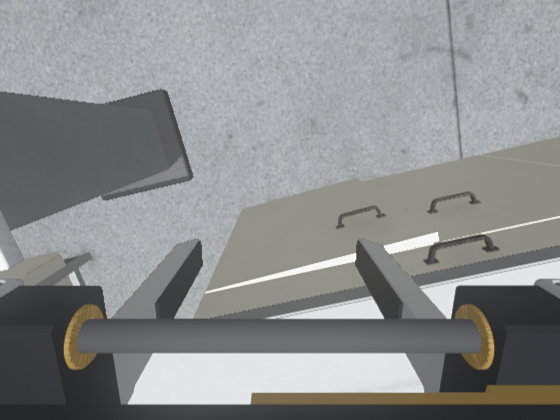

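```bash
cat > h.py <<'E'
import numpy as np,cv2
def load(n): 
    z=np.load(f"/tmp/{n}.npz");return z["p"],z["d"],z["K"],z["T"]
def cloud(d,K,T):
    v,u=np.mgrid[:d.shape[0],:d.shape[1]]
    P=np.stack([(u-K[0,2])/K[0,0]*d,(v-K[1,2])/K[1,1]*d,d],-1)
    W=P@T[:3,:3].T+T[:3,3]; W[d<=0]=np.nan
    return W
E
python3 - <<'E'
from h import *
for n in("top","scene"):
    p,d,K,T=load(n);W=cloud(d,K,T)
    x,y,z=W[...,0],W[...,1],W[...,2]
    bench=W[(abs(z)<15)&(x>350)&(x<700)&(abs(y)<300)]
    print(n,"bench z",np.median(bench[:,2]))
    # gauge
    m=(x>360)&(x<500)&(y>-320)&(y<-130)&(z>9)
    from numpy.linalg import eigh
    for lo,hi in((9,20),(20,100),(100,125),(125,150),(150,165)):
        q=W[m&(z>lo)&(z<hi)]
        if len(q)<6: continue
        (c,s,a)=cv2.minAreaRect(q[:,:2].astype(np.float32))
        print(" gauge",lo,hi,len(q),np.round(c,1),np.round(s,1),round(a,1),"zmed",np.median(q[:,2]))
    m=(x>430)&(x<620)&(y>110)&(y<350)
    for lo,hi in((24,36),(42,52),(57,70)):
        q=W[m&(z>lo)&(z<hi)]
        if len(q)<6: continue
        (c,s,a)=cv2.minAreaRect(q[:,:2].astype(np.float32))
        print(" block",lo,hi,len(q),np.round(c,1),np.round(s,1),round(a,1),"z95",np.percentile(q[:,2],95))
    big=cv2.resize(p[170:275,310:450] if n=="top" else p[240:360,230:390],None,fx=5,fy=5,interpolation=cv2.INTER_CUBIC)
    cv2.imwrite(f"pics/{n}g.png",big[:,:,::-1])
    big=cv2.resize(p[160:235,140:260] if n=="top" else p[175:245,200:310],None,fx=6,fy=6,interpolation=cv2.INTER_CUBIC)
    cv2.imwrite(f"pics/{n}b.png",big[:,:,::-1])
E
```

```text
top bench z -2.0623941376977655
 gauge 9 20 188 [ 465.6 -201.6] [ 39.3 100.6] 36.7 zmed 12.489042111422691
 gauge 20 100 202 [ 471.3 -198.9] [19.8 97.2] 46.6 zmed 61.797678136558034
 gauge 100 125 311 [ 468.3 -212. ] [ 22.5 109.4] 34.8 zmed 110.55321427161516
 gauge 125 150 41 [ 472. -205.] [11.  37.3] 53.2 zmed 138.31264048403818
 gauge 150 165 126 [ 468.9 -211.6] [16.1 39.6] 33.5 zmed 155.2937840866798
 block 24 36 1657 [566.4 239.5] [ 80.2 180. ] 16.5 z95 31.73721774366199
 block 42 52 156 [565.7 239.4] [ 56.5 110.4] 17.8 z95 49.50362894704193
 block 57 70 182 [554.  282.2] [56.7 22.4] 16.7 z95 65.71270268276433
scene bench z -0.7587485053994669
 gauge 9 20 778 [ 464.9 -218.9] [ 25.6 118.5] 34.9 zmed 13.460828281219676
 gauge 20 100 2237 [ 467.1 -216.7] [ 19.7 110.4] 34.2 zmed 59.95419120662234
 gauge 100 125 625 [ 469.6 -215.5] [ 23.6 109.3] 34.5 zmed 112.21615926108524
 gauge 125 150 321 [ 466.6 -219.1] [13.6 40.9] 50.5 zmed 137.47212548622048
 gauge 150 165 208 [ 469.9 -215.2] [17.2 38.8] 31.9 zmed 156.49066176445461
 block 24 36 699 [567.6 234.9] [ 81.1 181.2] 16.1 z95 33.52756265824363
 block 42 52 143 [567.9 236.6] [ 57.  110.4] 17.3 z95 51.05030611809573
 block 57 70 90 [558.5 275.6] [59.5 22.5] 8.8 z95 64.96986037406185
```

View pics/topg.png

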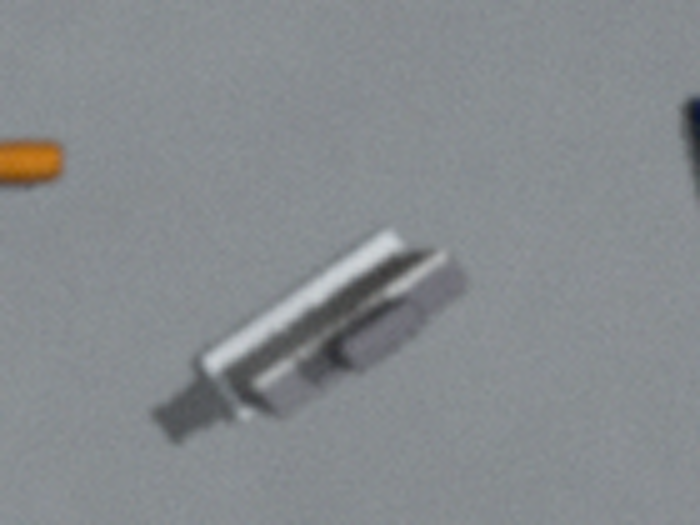

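View pics/sceneg.png

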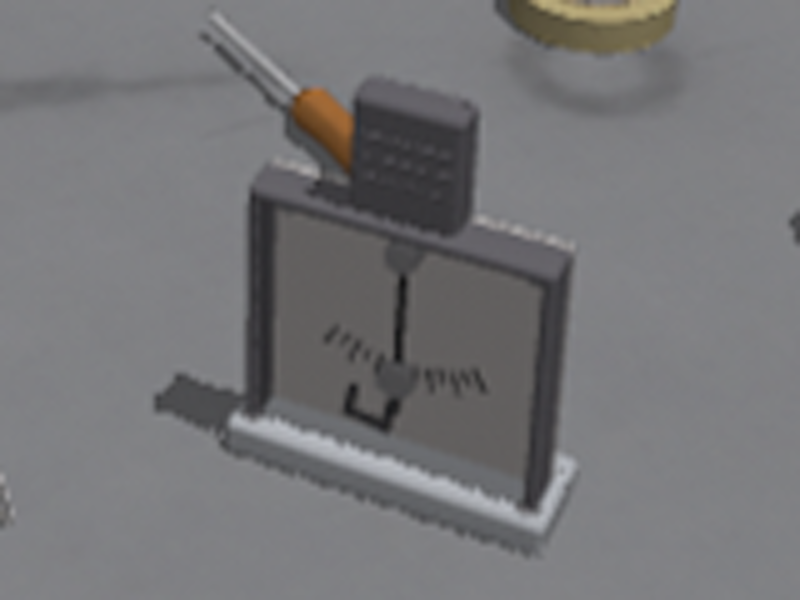

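View pics/topb.png

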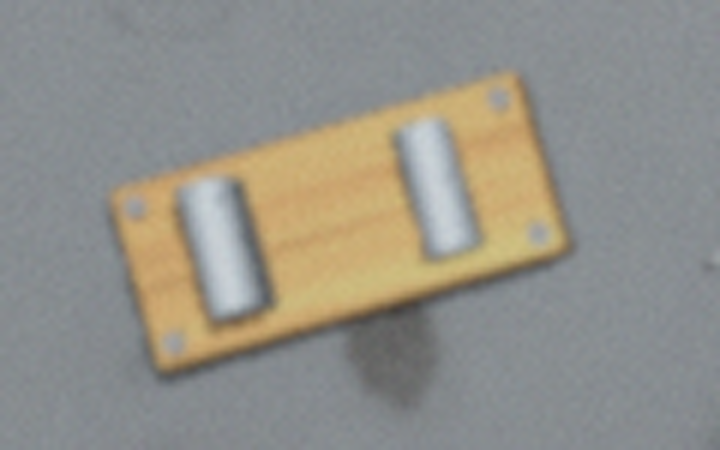

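View pics/sceneb.png

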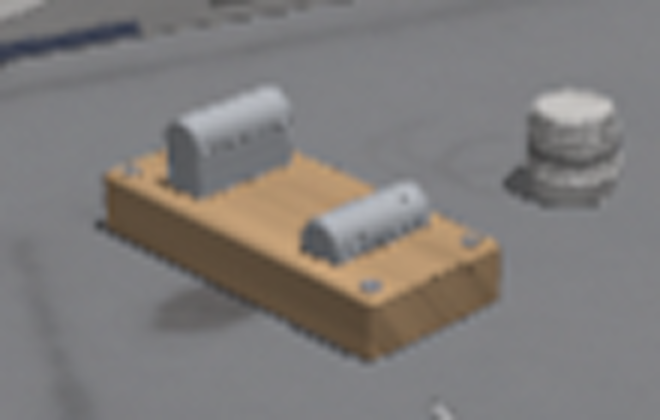

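```bash
cat >> h.py <<'E'
from scipy.spatial.transform import Rotation as R
def rot(s): return R.from_euler('xyz',s["eef_rot"])
def goal(pos,Rg):
    "rotvec deg and dp cm in tool axes from the present pose, to pos/Rg"
    from cell import manip
    s=manip.read_state();r=rot(s)
    tv=(r.inv()*Rg).as_rotvec(degrees=True)
    dp=r.inv().apply(np.array(pos)-s["eef_pos"])/10
    print("clock",round(s["clock"],2),"pos",np.round(s["eef_pos"],1),"turn",np.round(tv,2),"dp",np.round(dp,2),"F",np.round(s["wrist_force"],1),"gap",round(s["finger_gap"],1))
def toolR(yaw,tilt=0,sgn=1):
    "tool x down, tool z = sgn*gauge x; gauge yaw, turn about own x (deg)"
    G=R.from_euler('z',yaw,degrees=True)*R.from_euler('x',tilt,degrees=True)
    B=np.column_stack([[0,0,-1],np.cross([sgn,0,0],[0,0,-1]),[sgn,0,0]])
    return G*R.from_matrix(B)
E
python3 - <<'E'
from h import *
from cell import manip
s=manip.read_state();print(np.round(rot(s).as_matrix(),3))
for sg in(1,-1): goal([469.4,-213.4,120],toolR(34.5,0,sg))
for sg in(1,-1): goal([554,281.5,190],toolR(16.4,0,sg))
p,d,K,T=load("scene");W=cloud(d,K,T)
G=R.from_euler('z',34.5,degrees=True)
o=np.array([469.7,-215.3,0])+G.apply([2,0,0])
L=(W-o)@G.as_matrix()
m=(abs(L[...,1])<45)&(L[...,2]>25)&(L[...,2]<105)&(abs(L[...,0])<20)
print("dial x",np.percentile(L[m][:,0],[10,50,90]))
# rays to plane
v,u=np.mgrid[:420,:560]
ray=np.stack([(u-K[0,2])/K[0,0],(v-K[1,2])/K[1,1],np.ones(u.shape)],-1)@T[:3,:3].T
n=G.apply([1,0,0]);xf=np.median(L[m][:,0]);x0=(o+xf*n)
t=((x0-T[:3,3])@n)/(ray@n);P=((T[:3,3]+t[...,None]*ray)-o)@G.as_matrix()
g=p.astype(int).sum(2)
dark=(g<150)&(abs(P[...,1])<48)&(P[...,2]>18)&(P[...,2]<100)
for a,b in zip(np.round(P[dark][:,1:],1),np.argwhere(dark)):
    if a[1]<60: print(a,b[::-1],g[tuple(b)],end="; ")
im=np.zeros((95*6,110*6,3),np.uint8)
Y=55-np.arange(660)/6; Z=110-np.arange(570)/6
YY,ZZ=np.meshgrid(Y,Z)
Wp=o+G.apply(np.stack([np.full(YY.size,xf),YY.ravel(),ZZ.ravel()],1))
c=(Wp-T[:3,3])@T[:3,:3];uv=(c/c[:,2:])@K.T
im=cv2.remap(p,uv[:,0].reshape(YY.shape).astype(np.float32),uv[:,1].reshape(YY.shape).astype(np.float32),cv2.INTER_CUBIC)
cv2.imwrite("pics/dial.png",im[:,:,::-1])
E
```

```text
[[-0.    -0.973  0.229]
 [-0.001  0.229  0.973]
 [-1.     0.    -0.001]]
clock 0.15 pos [125.7 535.2 169.5] turn [ 4.228e+01 -4.000e-02  2.000e-02] dp [  5.   -50.58 -65.02] F [-0.2  0.9  0.1] gap 94.0
clock 0.15 pos [125.7 535.2 169.5] turn [-1.3772e+02 -2.0000e-02 -5.0000e-02] dp [  5.   -50.58 -65.02] F [-0.2  0.9  0.1] gap 94.0
clock 0.15 pos [125.7 535.2 169.5] turn [ 6.038e+01 -4.000e-02  2.000e-02] dp [ -2.04 -47.49 -14.91] F [-0.2  0.9  0.1] gap 94.0
clock 0.15 pos [125.7 535.2 169.5] turn [-1.1962e+02 -3.0000e-02 -5.0000e-02] dp [ -2.04 -47.49 -14.91] F [-0.2  0.9  0.1] gap 94.0
dial x [-0.23567043  1.74674488  3.00097183]
[ 4.1 58. ] [309 307] 76; [ 4.  55.9] [309 308] 73; [ 3.9 53.7] [309 309] 74; [ 3.8 51.6] [309 310] 80; [ 3.7 49.4] [309 311] 67; [20.1 29.8] [300 317] 96; [20.  27.6] [300 318] 97; [20.  25.3] [300 319] 122; [21.8 22.3] [299 320] 114; [19.9 23.1] [300 320] 148; [ 4.7 29. ] [308 320] 99; [ 2.9 29.8] [309 320] 126; [21.7 20.1] [299 321] 95; [ 6.5 26.1] [307 321] 118; [ 4.6 26.8] [308 321] 89; [ 2.8 27.6] [309 321] 130; [19.7 18.6] [300 322] 111; [17.8 19.4] [301 322] 146; [ 6.4 23.9] [307 322] 98; [ 4.6 24.6] [308 322] 103; [13.9 18.6] [303 323] 114; [ 6.3 21.6] [307 323] 107; [ 8.1 18.6] [306 324] 126; [ 6.2 19.4] [307 324] 114;
```

View pics/dial.png

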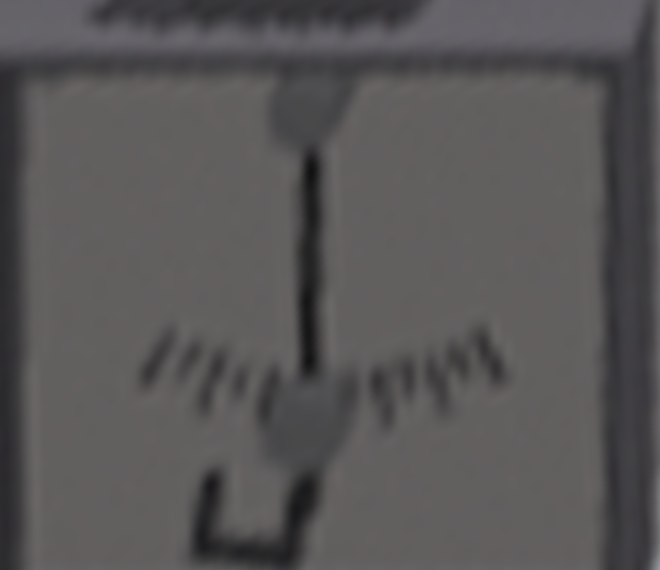

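```bash
cat >> h.py <<'E'
def rows(pos,Rg,n,k=8):
    "straight/slerp path in n rows from the present pose; prints rounded rows"
    from cell import manip
    s=manip.read_state();r=rot(s);p=s["eef_pos"]
    rv=(r.inv()*Rg).as_rotvec(degrees=True)
    d=(np.array(pos)-p)/n; T=[];D=[]
    for i in range(n):
        ri=r*R.from_rotvec(rv*i/n,degrees=True)
        D.append(np.round(ri.inv().apply(d)/10,2).tolist());T.append(np.round(rv/n,2).tolist())
    for i in range(0,n,k): print("turn",T[i:i+k],"\ndp",D[i:i+k])
    goal(pos,Rg)
E
python3 -c "
from h import *
rows([469.4,-213.4,230],toolR(34.5),16)"
```

```text
turn [[2.64, -0.0, 0.0], [2.64, -0.0, 0.0], [2.64, -0.0, 0.0], [2.64, -0.0, 0.0], [2.64, -0.0, 0.0], [2.64, -0.0, 0.0], [2.64, -0.0, 0.0], [2.64, -0.0, 0.0]] 
dp [[-0.38, -3.16, -4.06], [-0.38, -3.35, -3.91], [-0.38, -3.52, -3.76], [-0.38, -3.69, -3.59], [-0.38, -3.85, -3.42], [-0.38, -4.01, -3.23], [-0.38, -4.15, -3.05], [-0.38, -4.29, -2.85]]
turn [[2.64, -0.0, 0.0], [2.64, -0.0, 0.0], [2.64, -0.0, 0.0], [2.64, -0.0, 0.0], [2.64, -0.0, 0.0], [2.64, -0.0, 0.0], [2.64, -0.0, 0.0], [2.64, -0.0, 0.0]] 
dp [[-0.38, -4.41, -2.65], [-0.38, -4.53, -2.44], [-0.38, -4.64, -2.23], [-0.38, -4.74, -2.02], [-0.38, -4.83, -1.8], [-0.38, -4.9, -1.57], [-0.38, -4.97, -1.34], [-0.38, -5.03, -1.11]]
clock 0.15 pos [125.7 535.2 169.5] turn [ 4.228e+01 -4.000e-02  2.000e-02] dp [ -6.   -50.58 -65.02] F [-0.2  0.9  0.1] gap 94.0
```

>>> jog_arm:
  turn:
    - [2.6,0,0]
    - [2.6,0,0]
    - [2.6,0,0]
    - [2.6,0,0]
    - [2.6,0,0]
    - [2.6,0,0]
    - [2.6,0,0]
    - [2.6,0,0]
  dp:
    - [-0.8,-3.2,-4.1]
    - [-0.8,-3.3,-3.9]
    - [-0.8,-3.5,-3.8]
    - [-0.8,-3.7,-3.6]
    - [-0.8,-3.8,-3.4]
    - [-0.8,-4.0,-3.2]
    - [-0.4,-4.1,-3.1]
    - [-0.4,-4.3,-2.9]
  gripper: [0,0,0,0,0,0,0,0]

```text
clock: 1.15
eef_pos: [297.8, 149.9, 226.0]
eef_rot: [-2.58, 1.567, -1.609]
wrist_force: [0.3, -0.2, -0.1]
finger_gap: 94.0
```

```bash
python3 -c "
from h import *
rows([469.4,-213.4,230],toolR(34.5),9)"
```

```text
turn [[2.35, -0.02, 0.02], [2.35, -0.02, 0.02], [2.35, -0.02, 0.02], [2.35, -0.02, 0.02], [2.35, -0.02, 0.02], [2.35, -0.02, 0.02], [2.35, -0.02, 0.02], [2.35, -0.02, 0.02]] 
dp [[-0.03, -3.85, -2.26], [-0.03, -3.94, -2.1], [-0.03, -4.02, -1.93], [-0.04, -4.1, -1.77], [-0.04, -4.17, -1.6], [-0.04, -4.23, -1.42], [-0.04, -4.29, -1.25], [-0.04, -4.33, -1.07]]
turn [[2.35, -0.02, 0.02]] 
dp [[-0.04, -4.37, -0.89]]
clock 1.15 pos [297.8 149.9 226. ] turn [21.15 -0.16  0.15] dp [ -0.27 -34.67 -20.31] F [ 0.3 -0.2 -0.1] gap 94.0
```

>>> jog_arm:
  turn:
    - [2.6,0,0]
    - [2.6,0,0]
    - [2.6,0,0]
    - [2.6,0,0]
    - [2.6,0,0]
    - [2.6,0,0]
    - [2.6,0,0]
    - [2.6,0,0]
  dp:
    - [0,-4.3,-2.5]
    - [0,-4.4,-2.3]
    - [0,-4.5,-2.2]
    - [0,-4.6,-2.0]
    - [0,-4.7,-1.8]
    - [0,-4.7,-1.6]
    - [0,-4.8,-1.4]
    - [0,-4.5,-1.0]
  gripper: [0,0,0,0,0,0,0,0]

```text
clock: 2.15
eef_pos: [462.8, -225.0, 227.9]
eef_rot: [-1.47, 1.567, -0.876]
wrist_force: [0.2, 0.8, -0.8]
finger_gap: 94.0
```

```bash
python3 -c "
from h import *
rows([469.4,-213.4,170],toolR(34.5),1)
from cell import camera,calibration
for n in ('wrist','scene'):
    c=calibration(n);p,d=camera(n);np.savez(f'/tmp/{n}1.npz',p=p,d=d,K=c['K'],T=c['world_from_camera'])
    cv2.imwrite(f'pics/{n}1.png',p[:,:,::-1])
p,d,K,T=load('wrist1');W=cloud(d,K,T);z=W[...,2];print(T)
for lo,hi in((100,125),(148,170)):
    m=(abs(W[...,0]-469)<80)&(abs(W[...,1]+213)<80)&(z>lo)&(z<hi)
    if m.sum()>5:print(m.sum(),cv2.minAreaRect(W[m][:,:2].astype(np.float32)),np.median(z[m]))
"
```

```text
turn [[-0.49, 0.02, 0.23]] 
dp [[5.78, 0.62, 1.19]]
clock 2.15 pos [ 462.8 -225.   227.9] turn [-0.49  0.02  0.23] dp [5.78 0.62 1.19] F [ 0.2  0.8 -0.8] gap 94.0
[[ 8.28986797e-01  5.39772815e-01  1.46376904e-01  4.20624062e+02]
 [ 5.59268113e-01 -8.00210816e-01 -2.16522117e-01 -1.62458615e+02]
 [ 2.59628875e-04  2.61357911e-01 -9.65241926e-01  4.40950708e+02]
 [ 0.00000000e+00  0.00000000e+00  0.00000000e+00  1.00000000e+00]]
1275 ((469.3070068359375, -213.68606567382812), (21.891395568847656, 109.34286499023438), 34.33765411376953) 111.39858840395584
706 ((469.8752136230469, -212.9675750732422), (15.16246509552002, 40.25380325317383), 34.92677307128906) 156.34983633152441
```

View pics/wrist1.png

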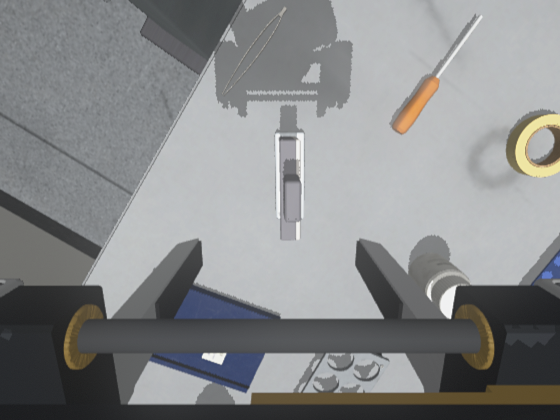

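The wrist view shows the tab at about (291,198), between the finger lines. Its depth gives the tab centre as (469.9, -213.0) with yaw 34.6°, which agrees with the other two cameras.

>>> jog_arm:
  turn:
    - [-0.5,0,0.2]
    - [0,0,0]
    - [0,0,0]
    - [0,0,0]
  dp:
    - [1.0,0.6,1.2]
    - [3.0,0,0]
    - [3.0,0,0]
    - [2.5,0,0]
  gripper: [0,0,0,0]

```text
clock: 2.75
eef_pos: [470.2, -209.1, 128.8]
eef_rot: [-0.107, 1.57, 0.499]
wrist_force: [0.5, 0.1, 1.0]
finger_gap: 94.2
```

```bash
python3 -c "
from h import *
goal([469.7,-213.2,120],toolR(34.5))"
```

```text
clock 2.75 pos [ 470.2 -209.1  128.8] turn [0.21 0.05 0.01] dp [ 0.88 -0.31 -0.28] F [0.5 0.1 1. ] gap 94.2
```

>>> jog_arm:
  turn:
    - [0.2,0,0]
    - [0,0,0]
  dp:
    - [0.9,-0.3,-0.3]
    - [0,0,0]
  gripper: [0,0]

```text
clock: 3.0
eef_pos: [468.9, -210.8, 118.4]
eef_rot: [1.653, 1.568, 2.259]
wrist_force: [-0.2, 0.3, -0.3]
finger_gap: 94.0
```

```bash
python3 -c "
from h import *
goal([469.7,-213.2,120],toolR(34.5))"
```

```text
clock 3.0 pos [ 468.9 -210.8  118.4] turn [ 0.18 -0.01 -0.13] dp [-0.16 -0.24 -0.08] F [-0.2  0.3 -0.3] gap 94.0
```

>>> jog_arm:
  turn:
    - [0.2,0,0]
    - [0,0,0]
    - [0,0,0]
    - [0,0,0]
    - [0,0,0]
    - [0,0,0]
    - [0,0,0]
    - [0,0,0]
  dp:
    - [-0.2,-0.2,-0.1]
    - [0,0,0]
    - [0,0,0]
    - [0,0,0]
    - [0,0,0]
    - [0,0,0]
    - [0,0,0]
    - [0,0,0]
  gripper: [0.3,0.6,0.75,0.8,0.9,1,1,1]
  grip_force: 45

```text
clock: 4.0
eef_pos: [470.3, -213.3, 123.0]
eef_rot: [-0.547, 1.569, 0.054]
wrist_force: [0.2, -0.4, 0.2]
finger_gap: 17.7
```

```bash
python3 -c "
from h import *
goal([469.7,-213.2,120],toolR(34.5))"
```

```text
clock 4.0 pos [ 470.3 -213.3  123. ] turn [-0.02  0.09  0.06] dp [ 0.3   0.04 -0.05] F [ 0.2 -0.4  0.2] gap 17.7
```

>>> jog_arm:
  turn:
    - [0,0,0]
    - [0,0,0]
  dp:
    - [0,0,0]
    - [0,0,0]
  gripper: [1,1]

```text
clock: 4.25
eef_pos: [470.3, -213.2, 123.0]
eef_rot: [-0.527, 1.569, 0.075]
wrist_force: [-0.1, -0.4, 0.7]
finger_gap: 0.7
```

```bash
python3 -c "
from h import *
from cell import manip
goal([469.7,-213.2,120],toolR(34.5)); print(manip.read_state()['eef_pos'])"
```

```text
clock 4.25 pos [ 470.3 -213.2  123. ] turn [-0.02  0.09  0.05] dp [ 0.3   0.04 -0.04] F [-0.1 -0.4  0.7] gap 0.7
[ 470.26552968 -213.24117721  122.96925118]
```

```bash
python3 -c "
from h import *
from cell import camera,calibration
for n in ('wrist','scene'):
    c=calibration(n);p,d=camera(n);np.savez(f'/tmp/{n}2.npz',p=p,d=d,K=c['K'],T=c['world_from_camera'])
    cv2.imwrite(f'pics/{n}2.png',(p if n=='wrist' else cv2.resize(p[200:380,200:440],None,fx=3,fy=3))[:,:,::-1])
"
```

```text
(no output)
```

View pics/wrist2.png

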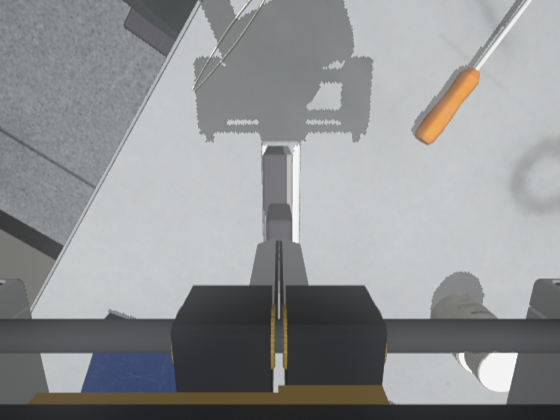

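View pics/scene2.png

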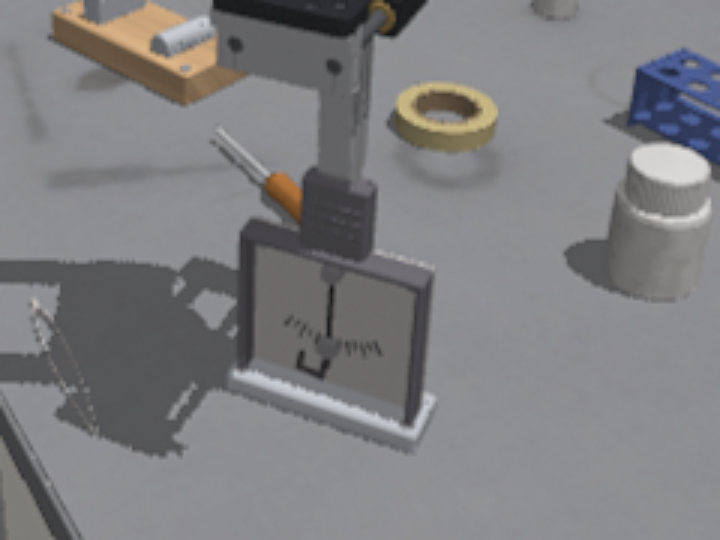

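```bash
python3 -c "
from h import *
from cell import manip
s=manip.read_state();print(s['joints'],s['eef_pos'])
G=R.from_euler('z',34.5,degrees=True)
o=np.array([469.7,-213.2,0])
for n in('scene2','wrist2'):
    p,d,K,T=load(n);print(n,T[:3,3]);L=(cloud(d,K,T)-o)@G.as_matrix()
    for lo in range(80,260,10):
        m=(abs(L[...,0])<30)&(abs(L[...,1])<80)&(L[...,2]>lo)&(L[...,2]<lo+10)
        if m.sum()>3: print(lo,m.sum(),np.round(np.percentile(L[m][:,:2],[5,50,95],axis=0),0).tolist())
"
```

```text
[-4.97285957e-01  2.68772289e-01  1.67449920e+00  1.04413048e-03
  1.19676728e+00 -1.09947025e+00] [ 470.27056723 -213.27263188  122.98517962]
scene2 [ 139.83229926 -686.42245645  530.41896529]
80 295 [[-11.0, -56.0], [2.0, -3.0], [4.0, 49.0]]
90 252 [[-11.0, -56.0], [2.0, -6.0], [4.0, 49.0]]
100 112 [[-12.0, -56.0], [-10.0, -4.0], [3.0, 50.0]]
110 486 [[-11.0, -52.0], [-7.0, -9.0], [8.0, 47.0]]
120 123 [[-9.0, -21.0], [-7.0, -4.0], [-2.0, 15.0]]
130 129 [[-9.0, -21.0], [-7.0, -3.0], [-1.0, 15.0]]
140 132 [[-9.0, -21.0], [-7.0, -6.0], [-1.0, 15.0]]
150 168 [[-8.0, -20.0], [-6.0, -5.0], [4.0, 16.0]]
160 51 [[-12.0, -12.0], [-7.0, -7.0], [6.0, 7.0]]
170 90 [[-13.0, -11.0], [-11.0, -7.0], [8.0, 5.0]]
180 91 [[-13.0, -12.0], [-12.0, -6.0], [9.0, 7.0]]
190 93 [[-13.0, -12.0], [-11.0, -6.0], [8.0, 6.0]]
200 91 [[-13.0, -12.0], [-12.0, -7.0], [9.0, 6.0]]
210 64 [[-13.0, -11.0], [-11.0, -10.0], [10.0, 5.0]]
220 23 [[-5.0, -12.0], [4.0, -11.0], [13.0, -10.0]]
230 24 [[-5.0, -12.0], [3.0, -11.0], [12.0, -10.0]]
wrist2 [ 427.71151429 -151.75336014  336.28907268]
80 26 [[-9.0, 55.0], [-1.0, 55.0], [8.0, 55.0]]
90 30 [[-9.0, 55.0], [-0.0, 55.0], [8.0, 55.0]]
100 222 [[-11.0, 8.0], [8.0, 40.0], [11.0, 55.0]]
110 1547 [[-10.0, 8.0], [-1.0, 35.0], [8.0, 53.0]]
120 80 [[-6.0, 18.0], [1.0, 20.0], [8.0, 20.0]]
130 91 [[-7.0, 18.0], [1.0, 20.0], [7.0, 20.0]]
140 115 [[-6.0, 15.0], [1.0, 20.0], [9.0, 20.0]]
150 678 [[-7.0, -7.0], [1.0, 13.0], [7.0, 20.0]]
160 208 [[-10.0, 7.0], [1.0, 9.0], [11.0, 9.0]]
170 297 [[-11.0, 7.0], [-0.0, 9.0], [12.0, 9.0]]
180 360 [[-11.0, 7.0], [1.0, 9.0], [12.0, 9.0]]
190 431 [[-11.0, 7.0], [-0.0, 9.0], [12.0, 9.0]]
200 533 [[-11.0, 7.0], [-0.0, 9.0], [12.0, 9.0]]
210 396 [[-11.0, 7.0], [0.0, 9.0], [11.0, 9.0]]
220 221 [[-2.0, 2.0], [1.0, 7.0], [3.0, 9.0]]
240 32 [[-2.0, -9.0], [-2.0, -7.0], [2.0, -5.0]]
250 104 [[-21.0, 32.0], [-2.0, 33.0], [20.0, 33.0]]
```

```bash
python3 -c "
from h import *
for n,tcp,yaw in(('wrist1',[462.8,-225,227.9],34.9),):
    p,d,K,T=load(n);G=R.from_euler('z',yaw,degrees=True)
    L=(cloud(d,K,T)-np.array(tcp))@G.as_matrix()
    m=(abs(L[...,0])<65)&(abs(L[...,1])<30)&(L[...,2]>-15)&(L[...,2]<90)
    for lo in range(-15,90,10):
        q=m&(L[...,2]>lo)&(L[...,2]<lo+10)
        if q.sum()>3:print(lo,q.sum(),np.round(np.percentile(L[q],[1,50,99],axis=0)[:,:2],0).tolist())
"
python3 - <<'E'
import cv2
p=cv2.imread('pics/scene2.png')
p=cv2.resize(p[140:280,270:410],None,fx=5,fy=5,interpolation=cv2.INTER_CUBIC)[:600]
cv2.imwrite('pics/s2z.png',p)
E
```

```text
25 26 [[-50.0, -8.0], [-47.0, 5.0], [50.0, 10.0]]
35 427 [[-57.0, -9.0], [47.0, 7.0], [57.0, 10.0]]
45 574 [[-58.0, -8.0], [47.0, 8.0], [58.0, 10.0]]
55 694 [[-58.0, -8.0], [-47.0, 8.0], [58.0, 11.0]]
65 835 [[-58.0, -8.0], [-47.0, 8.0], [59.0, 11.0]]
75 984 [[-58.0, -8.0], [46.0, 8.0], [59.0, 11.0]]
85 596 [[-58.0, -8.0], [47.0, 8.0], [59.0, 11.0]]
```

View pics/s2z.png

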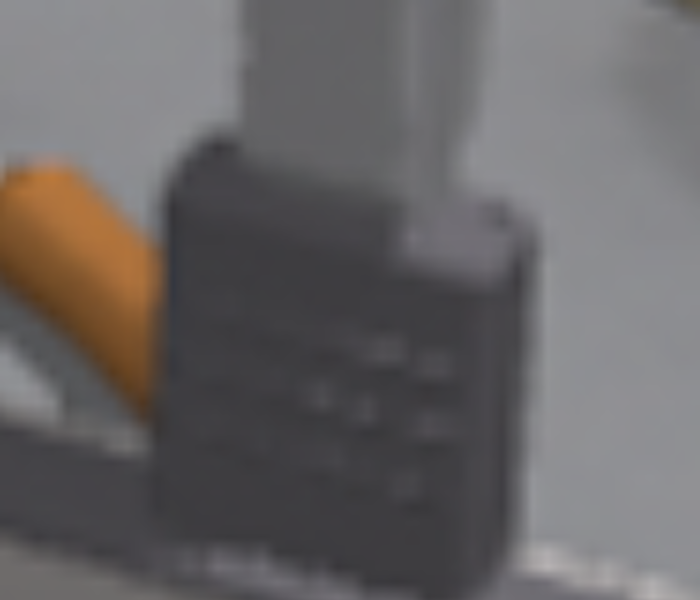

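View pics/scene1.png

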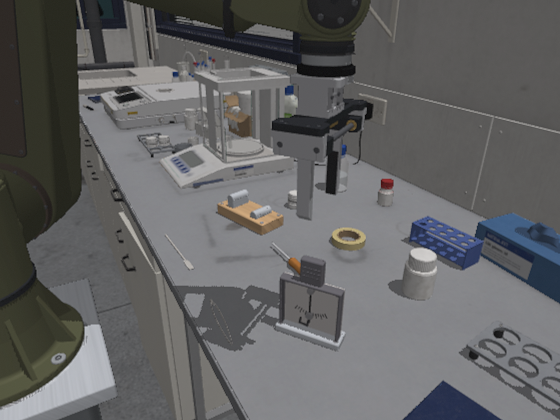

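```bash
python3 -c "
from h import *
from cell import manip
print([a for a in dir(manip) if a[0]!='_'],manip.grip_point_offset)
for n,tcp,yaw in(('wrist1',[462.8,-225,227.9],34.9),('scene1',[462.8,-225,227.9],34.9),('wrist',[125.7,535.2,169.5],-13.3+90)):
    p,d,K,T=load(n);G=R.from_euler('z',yaw,degrees=True)
    L=(cloud(d,K,T)-np.array(tcp))@G.as_matrix()
    m=(abs(abs(L[...,0])-53)<7)&(abs(L[...,1])<14)&(L[...,2]>-30)&(L[...,2]<90)
    print(n,np.round(np.percentile(L[m],[0,.5,1,2,5],axis=0)[:,2],1))
"

```

```text
['Unreachable', 'grip_point_offset', 'read_state'] 18.8
wrist1 [33.6 34.8 35.3 36.5 40. ]
scene1 [33.3 34.3 34.8 35.5 37.3]
wrist [33.4 34.6 35.3 36.5 39.8]
```

The fingers shut just above the tab. The wrist and scene depth both put the real fingertips about 34 mm short of the reported TCP, so I'll allow for that: the reported TCP should be at z≈86 for the grasp.

>>> jog_arm:
  turn:
    - [0,0,0]
    - [0,0,0]
    - [0,0,0]
    - [0,0,0]
    - [0,0,0]
    - [0,0,0]
  dp:
    - [-0.3,0,0]
    - [0,0,0]
    - [0,0,0]
    - [0,0,0]
    - [0,0,0]
    - [0,0,0]
  gripper: [0.4,0.4,0.4,0.4,0.4,0.4]

```text
clock: 5.1
eef_pos: [470.3, -213.2, 126.2]
eef_rot: [-0.549, 1.569, 0.053]
wrist_force: [-0.3, -0.9, -0.0]
finger_gap: 55.5
```

```bash
python3 -c "
from h import *
goal([469.7,-213.2,86],toolR(34.5))
from cell import camera,calibration
n='wrist'
c=calibration(n);p,d=camera(n);np.savez(f'/tmp/{n}3.npz',p=p,d=d,K=c['K'],T=c['world_from_camera'])
cv2.imwrite(f'pics/{n}3.png',p[:,:,::-1])
p,d,K,T=load('wrist3');W=cloud(d,K,T);z=W[...,2]
for lo,hi in((105,116),(151,159)):
    m=(abs(W[...,0]-469)<70)&(abs(W[...,1]+213)<70)&(z>lo)&(z<hi)
    if m.sum()>5:print(m.sum(),cv2.minAreaRect(W[m][:,:2].astype(np.float32)),np.median(z[m]))
"
```

```text
clock 5.1 pos [ 470.3 -213.2  126.2] turn [-0.01  0.09  0.06] dp [ 4.02  0.04 -0.05] F [-0.3 -0.9 -0. ] gap 55.5
2129 ((469.4234313964844, -213.2764434814453), (22.040597915649414, 109.98348999023438), 34.76768493652344) 111.3087963307243
1490 ((469.76251220703125, -212.3154296875), (15.549549102783203, 39.773826599121094), 35.08340072631836) 156.2972195422458
```

View pics/wrist3.png

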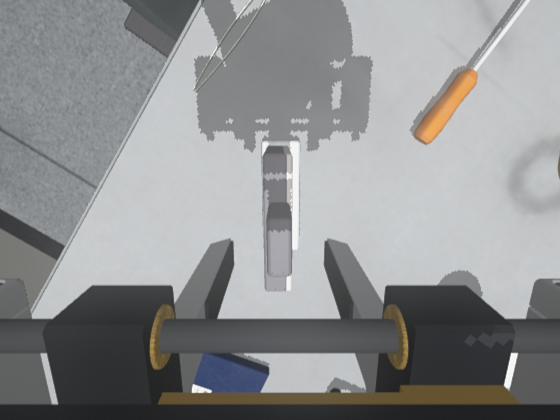

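The wrist view shows the tab at (280,240), centred between the fingers, and the gauge has not moved. I'm lowering 40 mm now.

>>> jog_arm:
  turn:
    - [0,0,0]
    - [0,0,0]
    - [0,0,0]
    - [0,0,0]
    - [0,0,0]
    - [0,0,0]
    - [0,0,0]
    - [0,0,0]
  dp:
    - [2,0,0]
    - [2,0,0]
    - [0,0,0]
    - [0,0,0]
    - [0,0,0]
    - [0,0,0]
    - [0,0,0]
    - [0,0,0]
  gripper: [0.4,0.4,0.7,0.8,0.9,1,1,1]
  grip_force: 50

```text
clock: 6.15
eef_pos: [471.3, -213.8, 87.8]
eef_rot: [-0.909, 1.566, -0.307]
wrist_force: [-0.2, 0.1, -2.1]
finger_gap: 15.5
```

```bash
python3 -c "
from h import *
goal([469.7,-213.2,86],toolR(34.5))
from cell import camera,calibration
n='wrist'
c=calibration(n);p,d=camera(n);np.savez(f'/tmp/{n}3.npz',p=p,d=d,K=c['K'],T=c['world_from_camera'])
cv2.imwrite(f'pics/{n}4.png',p[:,:,::-1])
"
```

```text
clock 6.15 pos [ 471.3 -213.8   87.8] turn [-0.02  0.18  0.23] dp [ 0.18  0.14 -0.1 ] F [-0.2  0.1 -2.1] gap 15.5
```

View pics/wrist4.png

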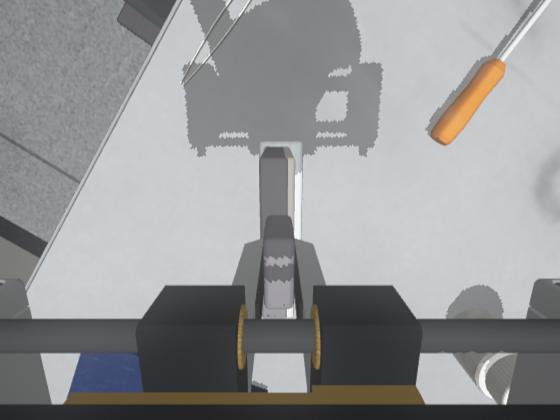

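```bash
cat >> h.py <<'E'
OFF=np.array([-2.,-1.7,87.8])
CROWN=np.array([554,281.5,66.]); BY=16.4
def gpose(foot,yaw,tilt): 
    G=R.from_euler('z',yaw,degrees=True)*R.from_euler('x',tilt,degrees=True)
    return np.array(foot)+G.apply(OFF), toolR(yaw,tilt)
def foot_now():
    from cell import manip
    s=manip.read_state();G=rot(s)*toolR(0).inv()
    f=s["eef_pos"]-G.apply(OFF)
    print("clock",round(s["clock"],2),"foot",np.round(f,1),"rel crown in block axes",np.round(R.from_euler('z',-BY,degrees=True).apply(f-CROWN),1),"gauge zyx deg",np.round(G.as_euler('ZYX',degrees=True),2),"F",np.round(s["wrist_force"],2),"M",np.round(s["moment"],2),"gap",round(s["finger_gap"],1))
E
python3 -c "
from h import *
foot_now()"
```

```text
clock 6.2 foot [ 472.5 -211.4   -0. ] rel crown in block axes [-217.4 -449.8  -66. ] gauge zyx deg [34.48 -0.18 -0.23] F [-0.58 -0.15 -0.12] M [-0.09  0.02 -0.02] gap 16.0
```

>>> jog_arm:
  turn:
    - [0,0,0]
    - [0,0,0]
    - [0,0,0]
    - [0,0,0]
    - [0,0,0]
  dp:
    - [-0.5,0,0]
    - [-2.5,0,0]
    - [-3.5,0,0]
    - [-3.5,0,0]
    - [-2,0,0]
  gripper: [1,1,1,1,1]

```text
clock: 6.82
eef_pos: [469.6, -213.0, 210.5]
eef_rot: [0.167, 1.57, 0.769]
wrist_force: [-0.2, 0.2, -2.9]
finger_gap: 16.0
```

```bash
python3 -c "
from h import *
foot_now()
rows(*gpose([554,281.5,115],16.4,0),14)"
```

```text
clock 6.83 foot [ 470.3 -210.4  122.7] rel crown in block axes [-219.1 -448.2   56.7] gauge zyx deg [ 3.448e+01 -6.000e-02  1.000e-02] F [-0.16  0.15 -2.88] M [-0.08  0.02  0.  ] gap 16.0
turn [[1.29, 0.0, -0.0], [1.29, 0.0, -0.0], [1.29, 0.0, -0.0], [1.29, 0.0, -0.0], [1.29, 0.0, -0.0], [1.29, 0.0, -0.0], [1.29, 0.0, -0.0], [1.29, 0.0, -0.0]] 
dp [[0.06, 2.56, 2.48], [0.06, 2.62, 2.42], [0.06, 2.67, 2.36], [0.06, 2.72, 2.3], [0.06, 2.78, 2.24], [0.06, 2.83, 2.18], [0.06, 2.87, 2.11], [0.06, 2.92, 2.05]]
turn [[1.29, 0.0, -0.0], [1.29, 0.0, -0.0], [1.29, 0.0, -0.0], [1.29, 0.0, -0.0], [1.29, 0.0, -0.0], [1.29, 0.0, -0.0]] 
dp [[0.06, 2.97, 1.98], [0.06, 3.01, 1.91], [0.06, 3.05, 1.84], [0.06, 3.09, 1.77], [0.06, 3.13, 1.7], [0.06, 3.17, 1.63]]
clock 6.83 pos [ 469.6 -213.   210.5] turn [18.08  0.06 -0.02] dp [ 0.81 35.88 34.71] F [-0.2  0.2 -2.9] gap 16.0
```

>>> jog_arm:
  turn:
    - [1.3,0,0]
    - [1.3,0,0]
    - [1.3,0,0]
    - [1.3,0,0]
    - [1.3,0,0]
    - [1.3,0,0]
    - [1.3,0,0]
    - [1.3,0,0]
  dp:
    - [0,2.0,2.0]
    - [0,2.6,2.5]
    - [0,2.8,2.5]
    - [0,2.9,2.4]
    - [0,2.9,2.3]
    - [0,2.9,2.2]
    - [0,2.9,2.1]
    - [0,3.0,2.0]
  gripper: [1,1,1,1,1,1,1,1]

```text
clock: 7.82
eef_pos: [518.1, 74.3, 214.2]
eef_rot: [-0.661, 1.567, -0.251]
wrist_force: [0.3, 0.0, -2.8]
finger_gap: 15.8
```

```bash
python3 -c "
from h import *
foot_now()
rows(*gpose([554,281.5,115],16.4,0),7)"
```

```text
clock 7.83 foot [519.6  76.6 126.4] rel crown in block axes [ -90.8 -186.8   60.4] gauge zyx deg [23.51 -0.17 -0.13] F [ 0.31  0.05 -2.78] M [-0.12  0.02  0.02] gap 15.8
turn [[1.02, 0.03, 0.02], [1.02, 0.03, 0.02], [1.02, 0.03, 0.02], [1.02, 0.03, 0.02], [1.02, 0.03, 0.02], [1.02, 0.03, 0.02], [1.02, 0.03, 0.02]] 
dp [[0.16, 2.49, 1.62], [0.16, 2.52, 1.57], [0.16, 2.54, 1.53], [0.16, 2.57, 1.48], [0.16, 2.6, 1.44], [0.16, 2.62, 1.39], [0.16, 2.65, 1.35]]
clock 7.83 pos [518.1  74.3 214.2] turn [7.11 0.18 0.12] dp [ 1.13 17.42 11.33] F [ 0.3  0.  -2.8] gap 15.8
```

>>> jog_arm:
  turn:
    - [1,0,0]
    - [1,0,0]
    - [1,0,0]
    - [1,0,0]
    - [1,0,0]
    - [1,0,0]
    - [1,0,0]
    - [0,0,0]
  dp:
    - [0.1,2.8,1.8]
    - [0.1,2.8,1.7]
    - [0.1,2.7,1.6]
    - [0.2,2.6,1.5]
    - [0.2,2.3,1.4]
    - [0.2,2.0,1.3]
    - [0.2,1.5,1]
    - [0.1,0.5,0.3]
  gripper: [1,1,1,1,1,1,1,1]

```text
clock: 8.82
eef_pos: [556.1, 281.1, 202.4]
eef_rot: [-1.152, 1.569, -0.866]
wrist_force: [-0.3, -0.3, -2.5]
finger_gap: 15.7
```

```bash
python3 -c "
from h import *
foot_now()
rows(*gpose([554,281.5,70],16.4,0),1)"
```

```text
clock 8.82 foot [557.6 283.1 114.6] rel crown in block axes [ 3.9  0.5 48.6] gauge zyx deg [16.43 -0.05 -0.12] F [-0.34 -0.34 -2.55] M [-0.08  0.04 -0.02] gap 15.7
turn [[0.03, 0.05, 0.12]] 
dp [[4.46, -0.06, -0.39]]
clock 8.82 pos [556.1 281.1 202.4] turn [0.03 0.05 0.12] dp [ 4.46 -0.06 -0.39] F [-0.3 -0.3 -2.5] gap 15.7
```

>>> jog_arm:
  turn:
    - [0,0,0.1]
    - [0,0,0]
    - [0,0,0]
  dp:
    - [1.5,0,-0.4]
    - [1.5,0,0]
    - [0.3,0,0]
  gripper: [1,1,1]

```text
clock: 9.2
eef_pos: [551.4, 278.4, 166.7]
eef_rot: [-2.184, 1.57, -1.897]
wrist_force: [0.5, 0.6, -2.1]
finger_gap: 15.4
```

```bash
python3 -c "
from h import *
foot_now()
rows(*gpose([554,281.5,70],16.4,0),1)
from cell import camera,calibration
for n in ('scene','wrist','top'):
    c=calibration(n);p,d=camera(n);np.savez(f'/tmp/{n}5.npz',p=p,d=d,K=c['K'],T=c['world_from_camera'])
    q=p
    if n=='scene': q=cv2.resize(p[100:250,170:370],None,fx=4,fy=4,interpolation=cv2.INTER_CUBIC)
    if n=='top': q=cv2.resize(p[120:260,100:300],None,fx=4,fy=4)
    cv2.imwrite(f'pics/{n}5.png',q[:,:,::-1])
"
```

```text
clock 9.2 foot [552.8 280.6  78.9] rel crown in block axes [-1.4 -0.6 12.9] gauge zyx deg [16.44  0.03 -0.04] F [ 0.52  0.56 -2.05] M [-0.09  0.03  0.05] gap 15.4
turn [[0.04, -0.03, 0.04]] 
dp [[0.89, 0.05, 0.13]]
clock 9.2 pos [551.4 278.4 166.7] turn [ 0.04 -0.03  0.04] dp [0.89 0.05 0.13] F [ 0.5  0.6 -2.1] gap 15.4
```

View pics/scene5.png

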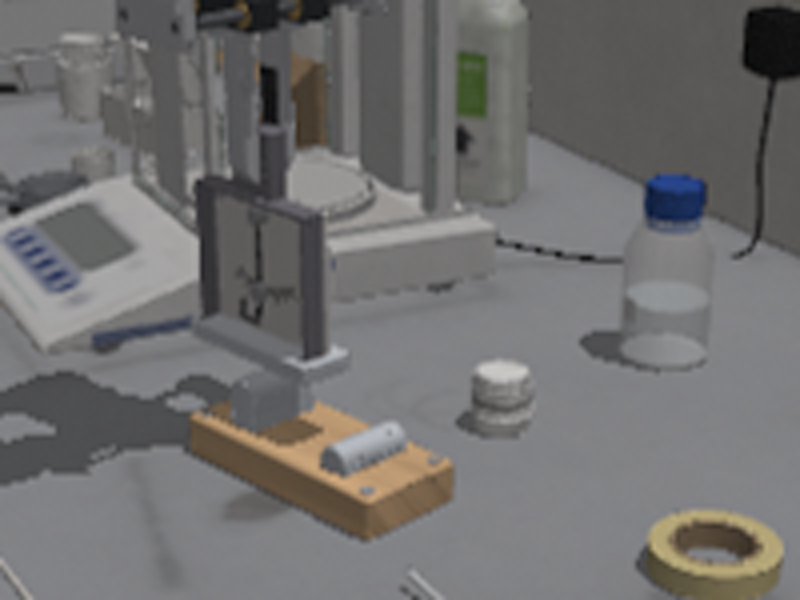

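View pics/wrist5.png

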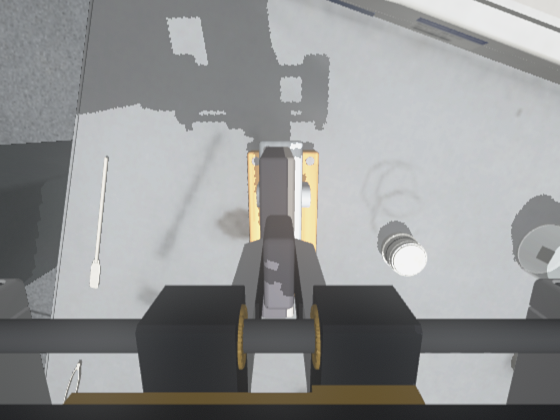

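View pics/top5.png

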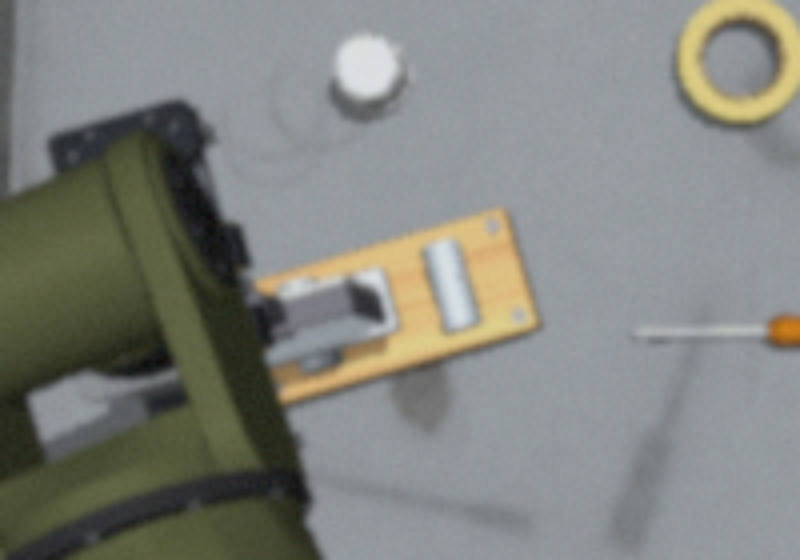

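```bash
python3 -c "
from h import *
B=R.from_euler('z',BY,degrees=True).as_matrix()
for n in('scene5','top5','wrist5'):
    p,d,K,T=load(n);L=(cloud(d,K,T)-CROWN)@B; z=L[...,2]+66
    base=(abs(L[...,0])<60)&(L[...,1]>-160)&(L[...,1]<100)
    for nm,lo,hi in(('block',25,34),('low',42,52),('tallside',54,68),('foot',84,97),('rim',188,196)):
        m=base&(z>lo)&(z<hi)
        if m.sum()>5:print(n,nm,m.sum(),'x',np.round(np.percentile(L[m][:,0],[1,99]),1),'y',np.round(np.percentile(L[m][:,1],[1,99]),1),'z',np.round(np.percentile(z[m],[5,50,95]),1))
"
```

```text
scene5 block 664 x [-38.8  39.4] y [-137.    38.1] z [26.2 28.7 31.6]
scene5 low 143 x [-28.   29.7] y [-102.3    6.3] z [42.5 45.5 51. ]
scene5 tallside 71 x [-27.7   8.6] y [-14.1   6.9] z [54.7 60.7 64.5]
scene5 foot 279 x [-22.3  14.6] y [-63.4  53. ] z [84.9 91.1 95.3]
scene5 rim 115 x [-16.5   4.9] y [-57.   47.8] z [188.5 190.4 195. ]
top5 block 1095 x [-39.   39.3] y [-132.9   32.4] z [25.5 28.2 31.5]
top5 low 150 x [-27.8  28. ] y [-98.9   2.5] z [42.3 44.4 48. ]
top5 tallside 49 x [-27.9  28. ] y [-11.2  11. ] z [55.5 60.9 65.4]
top5 foot 260 x [-22.3  16.4] y [-59.  20.] z [87.5 91.4 94.7]
top5 rim 168 x [-16.    5.3] y [-53.5 -11.2] z [188.6 190.7 193.2]
wrist5 block 2151 x [-38.2  41. ] y [-61.   44.5] z [26.9 28.6 29.9]
wrist5 low 15 x [-26.1  28.5] y [11.3 12.2] z [43.7 45.  51.6]
wrist5 tallside 247 x [-26.5  29.3] y [-10.1  11.3] z [57.1 63.  65.1]
wrist5 foot 1036 x [-20.9  18.5] y [-32.   59.4] z [89.3 91.5 93. ]
wrist5 rim 2490 x [-15.    6.4] y [-54.   53.8] z [188.9 190.5 191.8]
```

>>> jog_arm:
  turn:
    - [0,0,0]
    - [0,0,0]
    - [0,0,0]
  dp:
    - [0.6,0.05,0.15]
    - [0.4,0,0]
    - [0,0,0]
  gripper: [1,1,1]

```text
clock: 9.72
eef_pos: [553.9, 279.9, 158.4]
eef_rot: [-0.07, 1.568, 0.217]
wrist_force: [-0.5, 0.5, -2.7]
finger_gap: 15.7
```

```bash
python3 -c "
from h import *
foot_now()"
```

```text
clock 9.72 foot [555.6 282.1  70.6] rel crown in block axes [1.7 0.1 4.6] gauge zyx deg [ 1.643e+01 -1.800e-01 -1.000e-02] F [-0.45  0.47 -2.69] M [-0.12  0.08 -0.02] gap 15.7
```

>>> jog_arm:
  turn:
    - [0,0.2,0]
    - [0,0,0]
    - [0,0,0]
  dp:
    - [0.2,0,-0.1]
    - [0.1,0,0]
    - [0,0,0]
  gripper: [1,1,1]

```text
clock: 10.1
eef_pos: [552.9, 279.6, 155.5]
eef_rot: [-2.72, 1.57, -2.433]
wrist_force: [0.4, 0.2, -3.5]
finger_gap: 15.9
```

```bash
python3 -c "
from h import *
foot_now()"
```

```text
clock 10.1 foot [554.4 281.8  67.7] rel crown in block axes [0.4 0.2 1.7] gauge zyx deg [ 1.643e+01  2.000e-02 -1.000e-02] F [ 0.4   0.17 -3.47] M [-0.11  0.03  0.03] gap 15.9
```

>>> jog_arm:
  turn:
    - [0,0,0]
    - [0,0,0]
    - [0,0,0]
  dp:
    - [0.15,0,0]
    - [0.05,0,0]
    - [0.05,0,0]
  gripper: [1,1,1]

```text
clock: 10.48
eef_pos: [553.1, 279.7, 153.7]
eef_rot: [-0.019, 1.57, 0.268]
wrist_force: [-1.6, -0.4, 3.8]
finger_gap: 15.6
```

```bash
python3 -c "
from h import *
foot_now()"
```

```text
clock 10.47 foot [554.6 281.9  65.9] rel crown in block axes [ 0.7  0.2 -0.1] gauge zyx deg [16.44 -0.04 -0.  ] F [-1.56 -0.39  3.77] M [-0.33  0.61 -0.01] gap 15.6
```

>>> jog_arm:
  turn:
    - [0,0,-1.5]
    - [0,0,-1.5]
  dp:
    - [0,0.23,0]
    - [0,0.23,0]
  gripper: [1,1]

```text
clock: 10.72
eef_pos: [552.0, 284.1, 153.8]
eef_rot: [-1.55, 1.515, -1.264]
wrist_force: [-1.0, -0.7, -0.8]
finger_gap: 15.8
```

```bash
python3 -c "
from h import *
foot_now()"
```

```text
clock 10.72 foot [554.9 281.6  66. ] rel crown in block axes [ 0.9 -0.1  0. ] gauge zyx deg [16.39 -0.07 -3.18] F [-1.03 -0.73 -0.81] M [-0.02  0.24 -0.04] gap 15.8
```

>>> jog_arm:
  turn:
    - [0,0,-1.6]
    - [0,0,-1.6]
    - [0,0,-1.6]
    - [0,0,0]
  dp:
    - [0.02,0.25,0]
    - [0.01,0.25,0]
    - [0.02,0.25,0]
    - [0,0,0]
  gripper: [1,1,1,1]

```text
clock: 11.22
eef_pos: [549.6, 292.5, 153.1]
eef_rot: [-1.557, 1.424, -1.269]
wrist_force: [-1.0, -0.8, 1.1]
finger_gap: 16.0
```

```bash
python3 -c "
from h import *
foot_now()"
```

```text
clock 11.22 foot [554.8 282.4  66. ] rel crown in block axes [1.  0.6 0. ] gauge zyx deg [16.49 -0.12 -8.43] F [-0.97 -0.82  1.08] M [-0.44  0.25 -0.01] gap 16.0
```

Tilt is now 8.4° with about 4 N of press. I'll let the pointer settle, then look.

>>> jog_arm:
  turn:
    - [0,0,0]
    - [0,0,0]
    - [0,0,0]
    - [0,0,0]
    - [0,0,0]
    - [0,0,0]
    - [0,0,0]
    - [0,0,0]
  dp:
    - [0,0,0]
    - [0,0,0]
    - [0,0,0]
    - [0,0,0]
    - [0,0,0]
    - [0,0,0]
    - [0,0,0]
    - [0,0,0]
  gripper: [1,1,1,1,1,1,1,1]

```text
clock: 12.22
eef_pos: [549.7, 292.2, 153.2]
eef_rot: [-1.557, 1.425, -1.271]
wrist_force: [-1.4, -0.6, 1.7]
finger_gap: 15.6
```

>>> jog_arm:
  turn:
    - [0,0,0]
    - [0,0,0]
    - [0,0,0]
    - [0,0,0]
    - [0,0,0]
    - [0,0,0]
    - [0,0,0]
    - [0,0,0]
  dp:
    - [0,0,0]
    - [0,0,0]
    - [0,0,0]
    - [0,0,0]
    - [0,0,0]
    - [0,0,0]
    - [0,0,0]
    - [0,0,0]
  gripper: [1,1,1,1,1,1,1,1]

```text
clock: 13.22
eef_pos: [549.7, 292.2, 153.2]
eef_rot: [-1.557, 1.425, -1.27]
wrist_force: [-1.6, -0.1, 1.7]
finger_gap: 15.6
```

```bash
cat > look.py <<'E'
import sys
from h import *
from cell import camera,calibration,manip
k=sys.argv[1]
foot_now()
s=manip.read_state();G=rot(s)*toolR(0).inv();o=s["eef_pos"]-G.apply(OFF)
c=calibration("scene");K=np.array(c["K"]);T=np.array(c["world_from_camera"])
ims=[]
for i in range(6):
    p,d=camera("scene");ims.append(p.astype(float))
p=np.mean(ims,0).astype(np.uint8)
np.savez(f'/tmp/scene{k}.npz',p=p,d=d,K=K,T=T)
cv2.imwrite(f'pics/sc{k}.png',cv2.resize(p[100:250,170:370],None,fx=4,fy=4,interpolation=cv2.INTER_CUBIC)[:,:,::-1])
L=(cloud(d,K,T)-o)@G.as_matrix()
m=(abs(L[...,1])<40)&(L[...,2]>30)&(L[...,2]<100)&(abs(L[...,0])<20)
print("dial x",np.median(L[m][:,0]))
YY,ZZ=np.meshgrid(55-np.arange(660)/6,110-np.arange(600)/6)
Wp=o+G.apply(np.stack([np.full(YY.size,0.),YY.ravel(),ZZ.ravel()],1))
q=(Wp-T[:3,3])@T[:3,:3];uv=(q/q[:,2:])@K.T
im=cv2.remap(p,uv[:,0].reshape(YY.shape).astype(np.float32),uv[:,1].reshape(YY.shape).astype(np.float32),cv2.INTER_CUBIC)
cv2.imwrite(f"pics/dial{k}.png",im[:,:,::-1])
foot_now()
E
python3 look.py 6
```

```text
clock 13.22 foot [554.9 282.2  66.1] rel crown in block axes [1.1 0.4 0.1] gauge zyx deg [16.44 -0.12 -8.35] F [-1.6  -0.14  1.71] M [-0.22  0.31 -0.04] gap 15.6
dial x 0.5819756592837273
clock 13.53 foot [554.9 282.2  66.1] rel crown in block axes [1.1 0.4 0.1] gauge zyx deg [16.44 -0.11 -8.35] F [-1.13 -0.22  2.2 ] M [-0.21  0.33 -0.08] gap 15.2
```

View pics/dial6.png

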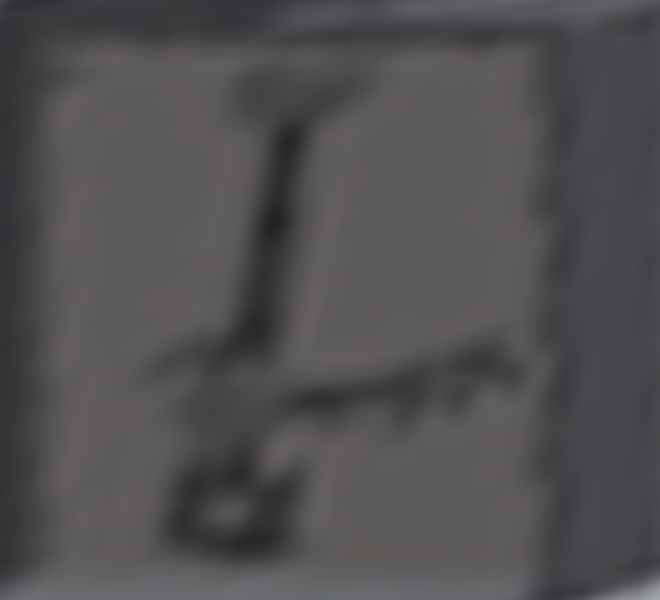

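View pics/sc6.png

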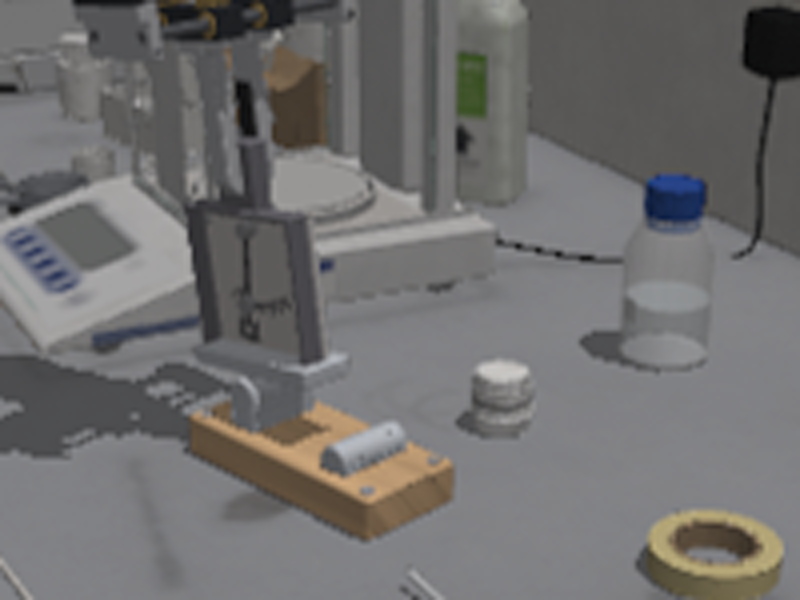

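```bash
python3 -c "
from h import *
from cell import order
foot_now()
print(order.sign_off())
foot_now()"
```

```text
clock 13.53 foot [554.9 282.2  66.1] rel crown in block axes [1.1 0.4 0.1] gauge zyx deg [16.44 -0.11 -8.35] F [-1.13 -0.22  2.2 ] M [-0.21  0.33 -0.08] gap 15.2
the job is handed in; nothing more can be done
None
the job is handed in; nothing more can be done
```

The gauge is held by its tab with its foot on the tall stud alone. It is in line with the block and tilted 8.35° (0.146 rad), which puts the pointer in the fork. I handed the job in at 13.5 s.

**Last checks:**
- **Position:** from the arm's pose, the middle of the foot is about 1 mm from the crown's top point. The yaw is 16.4°, matching the block, and the depth views before touchdown agreed to about 1–2 mm.
- **Press:** about 4–5 N on the stud, steady over the last 2 s.
- **Pointer:** the averaged scene picture shows it settled midway between the fork's arms. The fork angle I measured before the pick was about 0.135–0.15, which agrees with the tilt. That view is oblique and coarse, so the pointer could be 1–1.5 mm off centre; the gap leaves about 4 mm either way.

**What went wrong:** the first grasp closed on air, just above the tab. The cameras showed the real fingertips about 34 mm short of the reported tool point. I allowed for that and the second grasp held. The gauge hadn't moved in between.

The bystander objects were not touched.

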